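Pop out the headset hanger and hang up the single-ear headset

TASK

Put the single-ear intercom headset away on the rack's pop-out hanger. First press the hanger's end plate fully in, let it go and check that it has sprung right out; then stand the headset upright on the desk, let go of it to change your grip, and hang it by its headband over the hanger, balanced so that it hangs level with the hanger still out. Let its weight down gently, do not drop it, and leave everything else on the desk where it is.

Things in the scene. Friction and masses are not known exactly. Their poses are not given: they have to be found in the camera images.
- rack: Fixed steel equipment rack, 220 (x) by 250 (y) by 250 mm tall, left of the desk's middle. Origin: centre of its underside, z up. Its front (knobs, buttons) is at x = -110 mm; its flat side panel at y = -125 mm, towards the middle of the desk, carries the hanger, which slides out along the rack's -y axis. Keep moves near it above its top.
- hanger (a joint): Slide of the hanger, m, grows outwards: 0 latched in, 0.068 sprung fully out, -0.008 pressed to its stop. Push-push latch: press to -0.006 or deeper and let go, and it springs out following the finger (about 1 s); a press from out to past -0.006 latches it in again. A shallower press changes nothing. Spring 3 to 4.5 N, so a slow press takes 5 to 7 N until the stop.
- hanger_face (a point): Middle of the outer face of the hanger's end plate, the face to press, level, along the rack's +y. Aluminium plate 34 wide by 34 tall by 6 mm; this point is 216 mm above the desk, the plate's top edge 233 mm. The face stands 12 mm out from the side panel when in, 80 mm when out.
- hanger_rest (a point): Point on the centre line of the flat top of the hanger's arm; moves with the hanger. Arm 32 mm wide along the rack's x, 14 mm thick, level rubber-padded top 215 mm above the desk. With the hanger out the point is 40 mm from the side panel and 34 mm from the inside of the end plate, which stands 18 mm above the arm and keeps a headband on.
- headset: Single-ear intercom headset, rigid, about 0.2 kg, 190 mm tall (z), 175 wide (y), 60 thick (x). Own axes: z from the open ends to the headband, y to the ear cup, x across; alike on both sides of x = 0. Origin midway between the ends, level with their flat undersides: it stands on them, z up, origin at desk height. It starts lying on ear cup and headband, x up, z level but 9 degrees down to the band, origin 39 mm up.
- headset_cup (a point): Centre of the ear cup, at y = 64, z = 32 mm of the headset: a block 34 mm thick along the headset's y with flat faces, 60 (x) by 64 mm (z). A slim side arm rises from it at y = 77 mm, 14 mm wide in x, with the folded microphone boom on its outside from z = 66 to 160 mm, out to y = 94 mm. The other end is a pad 60 by 14 by 56 mm at y = -74 mm.
- headset_band (a point): Middle of the headband, at y = 0, z = 185 mm of the headset. The band is a straight flat bar from y = -48 to 48 mm, 20 mm wide (x), 10 mm thick, underside at z = 180 mm; beyond, it slopes down to the side arms at y = +-77 mm, z = 142 mm.
- headset_balance (a point): Point on the underside of the straight headband above the headset's centre of mass: 24 mm from the band's middle towards the heavy ear cup (y = 24, z = 180 mm). With this point over the middle of the hanger's arm it hangs level; hung by the band's middle it tips down on the ear-cup side. The centre of mass is 78 mm above the ends.
- coffee: Bystander: lidded takeaway cup, 90 mm across, 132 mm tall, origin centre of its underside.
- tumbler: Bystander: white tumbler, 72 mm across, 190 mm tall, origin centre of its underside.
- tape: Bystander: roll of cloth tape lying flat, 110 mm across, 48 mm tall, origin centre of its underside.
- radio: Bystander: standing two-way radio, 36 by 56 mm, 165 mm tall with its aerial, origin centre of its underside.
- torch: Bystander: black torch lying along its x axis, 135 mm long, 32 mm thick, origin on the desk under it.
- mouse: Bystander: black computer mouse, 105 by 62 by 34 mm, origin centre of its underside.
Mind the look-alikes: they are no part of the job. Several things look just like the headset: the one meant starts farthest to the robot's left.

How it is judged:
By the outcome, as a careful person would: the job done as asked, in the order asked, and still so for the second after the job is handed in, with the robot touching nothing.
It also fails if it takes over 72 s, if anything falls off the work surface, if the arm or the gripper's body presses on something with over 40 N, if the wrist force passes 120 N, or if a joint passes its speed limit or range.

ROBOT

A 6-joint arm with a two-finger parallel gripper is mounted at the origin on the work surface. World frame = base frame: x ahead of the robot, y to its left, z up, the work surface at z = 0. Lengths are in mm, angles in rad, forces in N, time in s.
With the tool pointing down it reaches from about 350 to 975 mm from the base axis. Payload 7.1 kg.
Tool frame: the origin (TCP) lies at the very end of the fingers, on their centre line; the grasp point (between the pads) lies 19 mm behind it (ctrl.tcp_to_grasp is the distance from the TCP to the grasp point, in mm); z points along the fingers, x is the direction in which the jaws open and shut, and the axes are right-handed (so a half turn about z gives the same grasp; the last joint's range is limited). The gripper opens to 88 mm and grips with 3 to 60 N. Pads are 20 mm wide; open, the fingers measure 115 mm over their backs; the gripper's body (75 mm by 178 mm) begins 61 mm behind the grasp point.
Start: joints at [1.235, 0.423, 1.63, -0, 1.089, -0.019], TCP at [194.673, 593.892, 222.675] pointing down, gripper open.
Joint ranges: [-3, 3], [-0.9, 2.11], [0.09, 2.58], [-1.31, 4.45], [0.11, 2.69], [-2.54, 2.54]. Speed limits (rad/s): [2.39, 2.39, 3.01, 3.14, 3.14, 3.14].

INTERFACE

Orientations are given as a rotation vector (axis times angle).
In Python, from workcell import get_obs, viewer, ctrl, masks_of gives the robot as it stands. The module is installed in compiled form; this text tells all that it offers.
- The arm moves only by the shell command python3 -m inch 'ROWS'. ROWS is JSON, a list of rows, each an object of numbers: "tx", "ty", "tz": the shift along the tool's x, y, z in cm; "ax", "ay", "az": the turn, a rotation vector about the tool's x, y, z in degrees; "jaw": the opening, from 0 (shut) to 1 (fully open). In form: [{"tx": .., "ty": .., "tz": .., "ax": .., "ay": .., "az": .., "jaw": ..}, ...]. A call has 1 to 12 rows; each row shifts and turns the commanded pose from where the row before left it, along the tool's axes as they then stand; what a row does not reach is not made up. A row lasts 1/8 s, in which the tool goes at most 62.5 mm and 10.7 degrees, less where a joint would pass 70% of its speed; a pose out of reach is approached as far as the arm can. A call is refused whole if a number of a shift passes 6.25 or a number of a turn 10.7, either way. A call with a gripper value outside its range is refused whole. The fingers move at their own pace and stop on an object; the grip force is fixed at half the most. Time passes only in rows, so rows that do not move let the fingers close. It gives the time, the measured TCP pose, the force and the opening at its end, in the units of the state.
- get_obs(): the state, without advancing time (a new reading comes with each control period).
- viewer.get_image(name): name is "scene" or "side" or "wrist"; returns (picture, depth): 400x640x3 uint8, red, green, blue; 400x640 float32, mm along the optical axis (not along the pixel's ray), 0 where there is no reading.
- viewer.get_calibration(name): a dict with "fx", "fy", "cx", "cy" (pixels), "rvec" (rotation vector, rad) and "tvec" (3), from world to camera coordinates, as OpenCV has them. Camera axes: x right, y down, z forward; pixel columns grow to the right and rows downward; lengths in mm; the calibration is good to about 2 mm. A picture is of the moment at which its call begins: read the wrist's pose just before it. get_calibration takes no time and is no camera call; for the wrist camera it gives the pose at the moment of the call.
- ctrl.close_job(): hands the job in, once; it reports no verdict.
Trained networks look in the newest picture that a camera, given by its name, has taken for a name from the list of things; names that differ only in an ending like _2 or _b are one class to them, and where a whole thing is asked for, a point or a joint stands for the part that bears it (a point fixed in the world has none). Each returns a list of dicts, best first, with "score" (0 to 1); they miss things now and then, are a little off and sometimes report something else, mostly with a low value. They report only what shows in the picture. A call takes as long as a camera call. They do not tell look-alikes from the thing itself.
- masks_of(camera, thing): "pixels" (400x640 bool, what is visible of it) and "location" ([column, row] in pixels, amid what is visible of it).
The state is a dict: "t": time; "qpos": joint angles; "qvel": joint speeds; "joint_torque": joint torques, N m; "ee_pos": TCP position; "orientation": TCP orientation; "ft_force": force on the tool from outside, world axes, zero at the start; "moment": the same for the moment, N m; "width": finger opening in mm.
Only numpy, scipy, OpenCV 4.12 (cv2) and the standard library are available. Lean on these libraries where they do the work, as an engineer would, in place of code of your own. Each camera call takes 0.05 s, during which the arm holds its last target. There are 200 camera calls.

## Working session

There is one attempt and no reset: what is moved stays moved. The work goes in short steps, Python scripts to look and compute and a shell command to move; the robot and the scene stay as the last step left them, time stands still between calls to the robot, and variables do not carry over. Pictures are saved under pics/ and viewed, about 8 in all and at most 12, crops included, and the job is handed in when it is done.

```bash
mkdir -p pics; cat > h.py <<'E'
import numpy as np, cv2
from scipy.spatial.transform import Rotation as R
from workcell import get_obs, viewer, ctrl, masks_of
def shot(cam,fn=None):
    im,d=viewer.get_image(cam)
    if fn: cv2.imwrite('pics/'+fn,im[:,:,::-1])
    return im,d
def world(cam,u,v,z):
    c=viewer.get_calibration(cam)
    Rm=R.from_rotvec(np.ravel(c['rvec'])).as_matrix(); t=np.ravel(c['tvec'])
    u=np.asarray(u,float);v=np.asarray(v,float);z=np.asarray(z,float)
    p=np.stack([(u-c['cx'])/c['fx']*z,(v-c['cy'])/c['fy']*z,z],-1)
    return (p-t)@Rm
def proj(cam,P):
    c=viewer.get_calibration(cam)
    K=np.array([[c['fx'],0,c['cx']],[0,c['fy'],c['cy']],[0,0,1]])
    return cv2.projectPoints(np.array(P,float).reshape(-1,1,3),np.ravel(c['rvec']),np.ravel(c['tvec']),K,None)[0].reshape(-1,2)
def cloud(cam,m,d):
    v,u=np.nonzero(m&(d>0)); return world(cam,u,v,d[v,u])
E
python3 - <<'E'
from h import *
for c in('scene','side'):
    im,d=shot(c,c+'0.png')
    for th in('headset','rack','hanger','hanger_face','coffee','tumbler','tape','radio','torch','mouse'):
        for r in masks_of(c,th)[:4]:
            if r['score']<.3: continue
            P=cloud(c,r['pixels'],d)
            if len(P)<5: continue
            print(c,th,round(r['score'],2),np.round(r['location']),r['pixels'].sum(),np.round(np.median(P,0)),np.round(np.percentile(P,2,0)),np.round(np.percentile(P,98,0)))
o=get_obs();print(o['t'],o['orientation'],o['ft_force'])
a=cv2.imread('pics/scene0.png');b=cv2.imread('pics/side0.png')
cv2.imwrite('pics/both.png',cv2.resize(np.vstack([a,b]),(480,600)))
E
```

```text
scene headset 0.76 [294. 221.] 1370 [ 482. -102.   29.] [ 437. -232.    7.] [609. -47.  64.]
scene headset 0.55 [228. 168.] 1134 [ 218. -311.   25.] [ 100. -438.   -2.] [ 312. -233.   63.]
scene rack 0.8 [485. 200.] 16514 [616. 354. 214.] [420. 237.  16.] [647. 483. 250.]
scene hanger 0.57 [428. 167.] 96 [508. 239. 215.] [432. 235. 147.] [517. 261. 232.]
scene hanger_face 0.66 [431. 172.] 84 [511. 239. 216.] [488. 235. 201.] [517. 249. 232.]
scene coffee 0.86 [149. 242.] 1863 [ 616. -425.  115.] [ 510. -480.    2.] [ 638. -395.  132.]
scene tumbler 0.81 [359. 290.] 2535 [796.  52. 149.] [745.  22.  11.] [805.  85. 191.]
scene tape 0.58 [319. 286.] 1484 [689. -23.  42.] [626. -71.   3.] [727.  24.  49.]
scene radio 0.8 [420. 287.] 1110 [755. 182.  92.] [713. 159.   0.] [772. 216. 163.]
scene torch 0.75 [360. 220.] 425 [476.  87.  24.] [432.  26.  11.] [511. 139.  31.]
scene mouse 0.59 [205. 215.] 613 [ 439. -345.   31.] [ 379. -385.    6.] [ 475. -312.   35.]
side headset 0.68 [442. 178.] 1256 [ 213. -298.   27.] [  97. -430.    1.] [ 306. -223.   65.]
side headset 0.39 [266. 228.] 10
[... 322 characters left out ...]
tumbler 0.59 [345. 213.] 1165 [ 475. -101.   27.] [ 425. -232.    0.] [603. -38.  66.]
side tape 0.56 [268. 228.] 1167 [665. -16.  41.] [615. -70.   1.] [718.  38.  51.]
side tape 0.35 [326. 136.] 917 [ 589. -407.  100.] [ 555. -467.    7.] [ 631. -391.  134.]
side radio 0.88 [206. 271.] 712 [727. 205. 100.] [707. 163.   0.] [791. 222. 167.]
side torch 0.61 [348. 216.] 1118 [ 475. -101.   27.] [ 428. -233.    0.] [602. -38.  66.]
side torch 0.49 [347. 266.] 172 [432.  50.  27.] [416.   8.  -0.] [453.  73.  32.]
side mouse 0.64 [375. 176.] 518 [ 418. -333.   31.] [ 368. -373.    6.] [ 468. -306.   37.]
1.1 [-2.54403741e+00 -1.84320554e+00 -1.21327964e-05] [ 0.30142892  0.2735147  -0.71708466]
```

View pics/scene0.png

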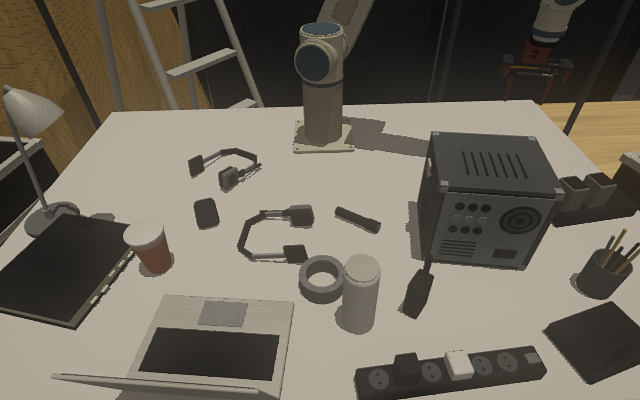

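View pics/side0.png

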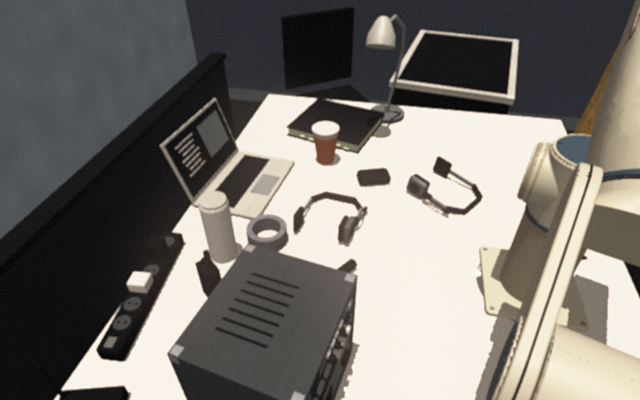

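Two lookalikes: headset A at scene (275,232), world about (480,-100), and headset B at scene (228,168), world about (218,-311). The dark box at scene (590,200) needs a check. A has the larger y (farther left), so A is the choice. Next I measure A, the rack and the hanger, and check with a close crop.

```bash
cat > m.py <<'E'
from h import *
A=[];T=[];H=[]
for c in('scene','side'):
    im,d=shot(c)
    if c=='scene':
        cv2.imwrite('pics/crop1.png',np.hstack([cv2.resize(im[190:275,225:325,::-1],(400,340),interpolation=2),cv2.resize(im[130:230,520:640,::-1],(400,340),interpolation=2)]))
    P=world(c,*np.meshgrid(np.arange(640),np.arange(400)),d); P[d<=0]=-9999
    m=(P[...,0]>400)&(P[...,0]<620)&(P[...,1]>-260)&(P[...,1]<-20)&(P[...,2]>6)&(P[...,2]<90)
    A.append(P[m])
    m=(abs(P[...,2]-250)<6)&(P[...,0]>380)&(P[...,0]<680)&(P[...,1]>200)&(P[...,1]<540);T.append(P[m])
    t=T[-1]; r=cv2.minAreaRect(t[:,:2].astype(np.float32)); print(c,'rack top',len(t),r,t[:,2].mean())
    hi=A[-1][A[-1][:,2]>54]
    lab=np.zeros(len(hi),int)
    _,lab,_=cv2.kmeans(hi[:,:2].astype(np.float32),2,None,(3,50,.1),5,0)
    for k in(0,1):
        q=hi[lab.ravel()==k]; print(' blk',len(q),q.mean(0).round(),cv2.minAreaRect(q[:,:2].astype(np.float32)))
    lo=A[-1][A[-1][:,2]<26]; lo=lo[lo[:,1]<-180]; print(' band',len(lo),lo.mean(0).round(),lo[:,1].min().round(),cv2.minAreaRect(lo[:,:2].astype(np.float32)))
    m=(P[...,2]>195)&(P[...,2]<240)&(P[...,0]>380)&(P[...,0]<640)&(P[...,1]>150)&(P[...,1]<256)
    q=P[m]
    if len(q): print(' plate',len(q),np.median(q,0).round(),np.percentile(q,3,0).round(),np.percentile(q,97,0).round())
E
python3 m.py
```

```text
scene rack top 6602 ((519.9352416992188, 373.90106201171875), (252.51272583007812, 225.1530303955078), 81.05191040039062) 248.65916755690407
 blk 193 [466. -73.  60.] ((465.0511169433594, -74.74948120117188), (59.24361038208008, 34.372230529785156), 84.25269317626953)
 blk 114 [603. -87.  60.] ((602.5204467773438, -88.2725830078125), (52.842132568359375, 13.235556602478027), 79.90786743164062)
 band 389 [ 512. -214.   18.] -242.0 ((509.505126953125, -210.8587646484375), (61.40302276611328, 173.1397705078125), 89.97257232666016)
 plate 485 [576. 242. 219.] [485. 234. 197.] [615. 254. 239.]
side rack top 18124 ((518.6184692382812, 376.4154052734375), (252.56016540527344, 222.025390625), 80.93636322021484) 250.79474274175152
 blk 76 [597. -78.  61.] ((596.7506103515625, -82.8830337524414), (55.67368698120117, 13.83661937713623), 81.68864440917969)
 blk 182 [459. -64.  61.] ((459.38372802734375, -71.194580078125), (61.69102478027344, 32.16057205200195), 81.35124206542969)
 band 339 [ 514. -216.   17.] -240.0 ((504.2684631347656, -210.48077392578125), (174.47329711914062, 59.54772186279297), 0.21867802739143372)
```

View pics/crop1.png

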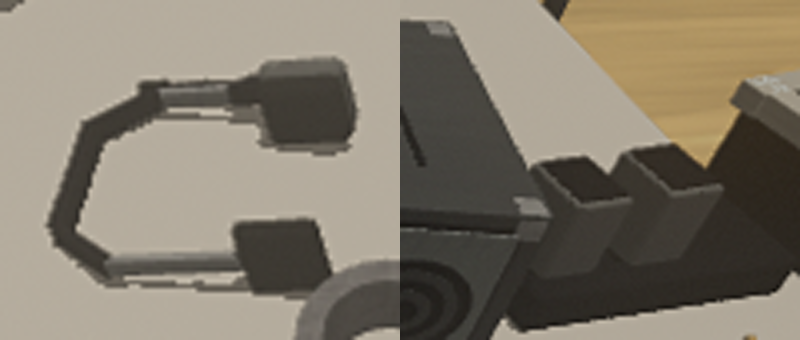

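The left crop shows A, with the big cup at the top (low x) and the thin pad at the bottom, as the description says. The right crop is a charger dock, not a headset. Next I go above the hanger for a close look.

```bash
python3 -m inch '[{"tz":-5.4,"jaw":0},{"tz":-5.4,"jaw":0},{"tx":-3.15,"ty":4.55,"jaw":0},{"tx":-3.15,"ty":4.55,"jaw":0},{"tx":-3.15,"ty":4.55,"jaw":0},{"tx":-3.15,"ty":4.55,"jaw":0},{"tx":-3.15,"ty":4.55,"jaw":0},{"tx":-3.15,"ty":4.55,"jaw":0},{"tx":-3.15,"ty":4.55,"jaw":0},{"tx":-3.15,"ty":4.55,"jaw":0},{"tx":-3.15,"ty":4.55,"jaw":0},{"az":-9,"jaw":0}]'
python3 - <<'E'
from h import *
im,d=shot('wrist','w1.png')
o=get_obs();print(o['t'],o['ee_pos'],R.from_rotvec(o['orientation']).as_matrix().round(3),o['qpos'],o['ft_force'])
for th in('hanger_face','hanger'):
    for r in masks_of('wrist',th)[:2]:
        P=cloud('wrist',r['pixels'],d)
        if len(P)>4: print(th,r['score'],r['location'],np.median(P,0),np.percentile(P,3,0),np.percentile(P,97,0))
E
```

```text
1.25 [194.6581147  593.88434052 222.69063755] [[ 0.312  0.95  -0.   ]
 [ 0.95  -0.312 -0.   ]
 [-0.    -0.    -1.   ]] [ 1.23501432e+00  4.23070219e-01  1.62990770e+00  8.66957340e-06
  1.08863087e+00 -1.89988867e-02] [-0.27678216 -0.07440567  0.27460213]$[0]: bad value
```

View pics/w1.png

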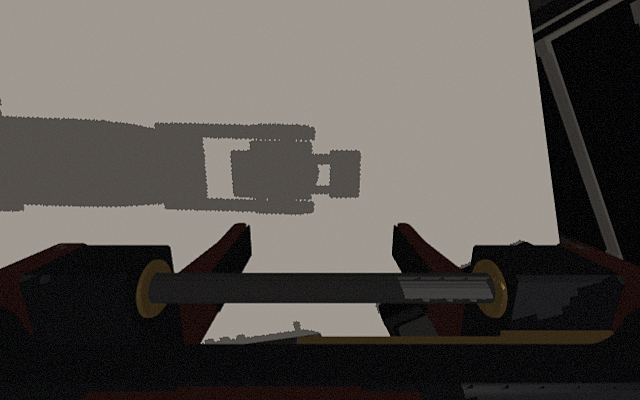

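The call was refused, probably because every key must be given. The picture only shows the start position, with the gripper's shadow on the desk.

```bash
python3 -m inch '[{"tx":0,"ty":0,"tz":-5.4,"ax":0,"ay":0,"az":0,"jaw":0},{"tx":0,"ty":0,"tz":-5.4,"ax":0,"ay":0,"az":0,"jaw":0},{"tx":-3.15,"ty":4.55,"tz":0,"ax":0,"ay":0,"az":0,"jaw":0},{"tx":-3.15,"ty":4.55,"tz":0,"ax":0,"ay":0,"az":0,"jaw":0},{"tx":-3.15,"ty":4.55,"tz":0,"ax":0,"ay":0,"az":0,"jaw":0},{"tx":-3.15,"ty":4.55,"tz":0,"ax":0,"ay":0,"az":0,"jaw":0},{"tx":-3.15,"ty":4.55,"tz":0,"ax":0,"ay":0,"az":0,"jaw":0},{"tx":-3.15,"ty":4.55,"tz":0,"ax":0,"ay":0,"az":0,"jaw":0},{"tx":-3.15,"ty":4.55,"tz":0,"ax":0,"ay":0,"az":0,"jaw":0},{"tx":-3.15,"ty":4.55,"tz":0,"ax":0,"ay":0,"az":0,"jaw":0},{"tx":-3.15,"ty":4.55,"tz":0,"ax":0,"ay":0,"az":0,"jaw":0},{"tx":0,"ty":0,"tz":0,"ax":0,"ay":0,"az":-9,"jaw":0}]'
python3 - <<'E'
from h import *
o=get_obs();print(o['t'],o['ee_pos'],R.from_rotvec(o['orientation']).as_matrix().round(3),o['qpos'],o['ft_force'],o['width'])
c=viewer.get_calibration('wrist');Rm=R.from_rotvec(np.ravel(c['rvec'])).as_matrix();print('cam at',-Rm.T@np.ravel(c['tvec']),'fwd',Rm[2])
im,d=shot('wrist','w2.png')
for th in('hanger_face','hanger'):
    for r in masks_of('wrist',th)[:2]:
        P=cloud('wrist',r['pixels'],d)
        if len(P)>4: print(th,r['score'],r['location'],np.median(P,0),np.percentile(P,3,0),np.percentile(P,97,0))
E
```

```text
t: 2.85
ee_pos: [497.4, 194.1, 330.7]
orientation: [2.392, 2.035, 0.0]
ft_force: [-0.3, -0.4, -0.0]
width: 0.9
2.85 [497.38857021 194.05313731 330.68734152] [[ 0.16   0.987  0.001]
 [ 0.987 -0.16  -0.   ]
 [-0.     0.001 -1.   ]] [ 3.50037288e-01  1.74874405e-01  1.71702684e+00 -6.30190635e-04
  1.24921293e+00 -1.05964258e+00] [-0.33660477 -0.41652437 -0.04542768] 0.9032206006554984
cam at [431.54414051 205.07525244 491.77201494] fwd [ 0.24076449 -0.03923119 -0.96979038]
hanger_face 0.98 [372.4, 190.2] [494.40799202 244.18689998 226.43604106] [480.24115979 239.85976398 203.49342108] [510.9304193  253.65361568 232.85525541]
hanger_face 0.41 [138.8, 186.9] [ 477.41700594 -121.79726106   25.17657596] [ 4.27456240e+02 -2.29584289e+02  5.94741007e-02] [601.32892239 -39.37033825  64.18293963]
hanger 0.77 [369.5, 193.0] [495.14166772 244.72244852 229.11707057] [480.05763614 240.33448624 205.87171326] [510.72887807 253.68564392 232.8954973 ]
```

```bash
python3 -m inch '[{"tx":0,"ty":-0.7,"tz":4,"ax":0,"ay":0,"az":0,"jaw":0},{"tx":0,"ty":0,"tz":4,"ax":0,"ay":0,"az":0,"jaw":0},{"tx":0,"ty":0,"tz":4,"ax":0,"ay":0,"az":0,"jaw":0},{"tx":0,"ty":0,"tz":0.4,"ax":0,"ay":0,"az":0,"jaw":0},{"tx":1.2,"ty":0,"tz":0,"ax":0,"ay":0,"az":0,"jaw":0},{"tx":1.2,"ty":0,"tz":0,"ax":0,"ay":0,"az":0,"jaw":0},{"tx":0.4,"ty":0,"tz":0,"ax":0,"ay":0,"az":0,"jaw":0},{"tx":0,"ty":0,"tz":0,"ax":0,"ay":0,"az":0,"jaw":0}]'
```

```text
t: 4.0
ee_pos: [493.3, 226.3, 207.3]
orientation: [2.391, 2.038, 0.002]
ft_force: [-0.8, -0.7, -0.3]
width: 0.2
```

```bash
python3 -m inch '[{"tx":0.3,"ty":0,"tz":0,"ax":0,"ay":0,"az":0,"jaw":0},{"tx":0.3,"ty":0,"tz":0,"ax":0,"ay":0,"az":0,"jaw":0},{"tx":0,"ty":0,"tz":0,"ax":0,"ay":0,"az":0,"jaw":0}]'
```

```text
t: 4.38
ee_pos: [493.9, 231.1, 206.7]
orientation: [2.391, 2.037, -0.001]
ft_force: [-0.8, -4.1, 2.8]
width: 0.6
```

```bash
python3 -m inch '[{"tx":0.2,"ty":0,"tz":0,"ax":0,"ay":0,"az":0,"jaw":0},{"tx":0.2,"ty":0,"tz":0,"ax":0,"ay":0,"az":0,"jaw":0},{"tx":0,"ty":0,"tz":0,"ax":0,"ay":0,"az":0,"jaw":0}]'; python3 -m inch '[{"tx":0.2,"ty":0,"tz":0,"ax":0,"ay":0,"az":0,"jaw":0},{"tx":0.0,"ty":0,"tz":0,"ax":0,"ay":0,"az":0,"jaw":0}]'; python3 -m inch '[{"tx":0.2,"ty":0,"tz":0,"ax":0,"ay":0,"az":0,"jaw":0},{"tx":0.0,"ty":0,"tz":0,"ax":0,"ay":0,"az":0,"jaw":0}]'
```

```text
t: 4.75
ee_pos: [494.5, 235.1, 206.7]
orientation: [2.391, 2.037, -0.001]
ft_force: [-1.4, -4.6, 3.8]
width: 0.6
t: 5.0
ee_pos: [494.9, 237.3, 206.7]
orientation: [2.391, 2.037, -0.001]
ft_force: [-1.6, -4.6, 3.2]
width: 0.1
t: 5.25
ee_pos: [495.1, 238.5, 206.7]
orientation: [2.391, 2.037, -0.003]
ft_force: [-0.9, -9.5, 4.7]
width: 0.2
```

```bash
python3 -m inch '[{"tx":0.15,"ty":0,"tz":0,"ax":0,"ay":0,"az":0,"jaw":0},{"tx":0.0,"ty":0,"tz":0,"ax":0,"ay":0,"az":0,"jaw":0}]'; python3 -m inch '[{"tx":-0.4,"ty":0,"tz":0,"ax":0,"ay":0,"az":0,"jaw":0},{"tx":-0.9,"ty":0,"tz":0,"ax":0,"ay":0,"az":0,"jaw":0},{"tx":-1,"ty":0,"tz":0,"ax":0,"ay":0,"az":0,"jaw":0},{"tx":-1,"ty":0,"tz":0,"ax":0,"ay":0,"az":0,"jaw":0},{"tx":-1,"ty":0,"tz":0,"ax":0,"ay":0,"az":0,"jaw":0},{"tx":-1,"ty":0,"tz":0,"ax":0,"ay":0,"az":0,"jaw":0},{"tx":-1,"ty":0,"tz":0,"ax":0,"ay":0,"az":0,"jaw":0},{"tx":-1.2,"ty":0,"tz":0,"ax":0,"ay":0,"az":0,"jaw":0},{"tx":-1.5,"ty":0,"tz":0,"ax":0,"ay":0,"az":0,"jaw":0},{"tx":-1.5,"ty":0,"tz":0,"ax":0,"ay":0,"az":0,"jaw":0},{"tx":0,"ty":0,"tz":-6,"ax":0,"ay":0,"az":0,"jaw":0},{"tx":0,"ty":0,"tz":-6,"ax":0,"ay":0,"az":0,"jaw":0}]'
python3 - <<'E'
from h import *
im,d=shot('wrist','w3.png')
for th in('hanger_face',):
    for r in masks_of('wrist',th)[:1]:
        P=cloud('wrist',r['pixels'],d)
        print(th,r['score'],r['location'],np.median(P,0),np.percentile(P,3,0),np.percentile(P,97,0))
P=world('wrist',*np.meshgrid(np.arange(640),np.arange(400)),d); P[d<=0]=-9999
# rack frame guess
y=np.array([np.cos(np.deg2rad(81)),np.sin(np.deg2rad(81))]);x=np.array([y[1],-y[0]]);c0=np.array([519.3,375.2])
q=P[...,:2]-c0; a=q@x; b=q@y; z=P[...,2]
for n,lo,hi in(('platetop',226,240),('arm',208,221)):
    m=(abs(a)<60)&(b<-127)&(b>-230)&(z>lo)&(z<hi)
    if m.sum(): print(n,m.sum(),'a',np.percentile(a[m],[3,50,97]).round(1),'b',np.percentile(b[m],[3,50,97]).round(1),'z',np.median(z[m]))
m=(z>240)&(z<258)&(abs(a)<140)&(abs(b)<150); print('top edge b',np.percentile(b[m],[0.5,2]),'a',np.percentile(a[m],[1,99]))
E
```

```text
t: 5.5
ee_pos: [495.1, 238.5, 206.7]
orientation: [2.389, 2.036, -0.006]
ft_force: [-1.4, -15.1, 7.4]
width: 0.6
t: 7.0
ee_pos: [478.2, 136.3, 327.6]
orientation: [-2.392, -2.036, 0.003]
ft_force: [1.7, 0.6, -0.5]
width: 0.7
hanger_face 0.85 [395.9, 204.6] [496.58053939 212.26030438 220.28907616] [479.10390709 174.6425441  212.66746019] [514.8760021  249.74345245 237.95504316]
platetop 264 a [-11.7   4.   19.6] b [-202.7 -200.5 -197.1] z 237.34858566079515
arm 1889 a [-10.8   2.   19. ] b [-198.7 -162.9 -129.4] z 220.0039822523942
top edge b [-124.65855348 -122.93994849] a [-103.94098228  110.32390539]
```

View pics/w3.png

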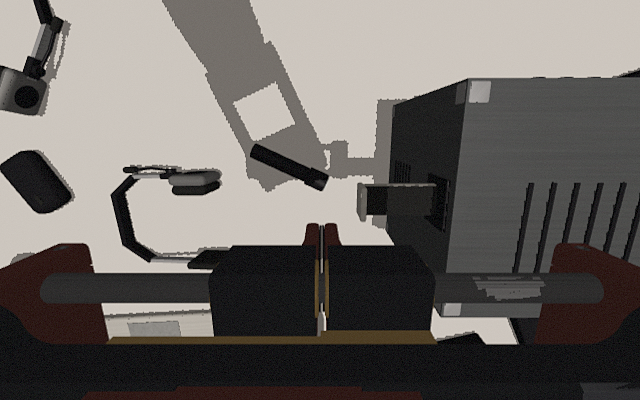

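The hanger has sprung out: its outer face is 80 mm from the panel (b=-205 against -125). In the picture the plate is at (360,203), the arm at (400,200), headset A at (165,215) and the torch at (290,165). On to headset A.

```bash
python3 -m inch '[{"tx":-4.66,"ty":0.8,"tz":0,"ax":0,"ay":0,"az":0,"jaw":0.7},{"tx":-4.66,"ty":0.8,"tz":0,"ax":0,"ay":0,"az":0,"jaw":0.7},{"tx":-4.66,"ty":0.8,"tz":0,"ax":0,"ay":0,"az":0,"jaw":0.7},{"tx":-4.66,"ty":0.8,"tz":0,"ax":0,"ay":0,"az":0,"jaw":0.7},{"tx":-4.66,"ty":0.8,"tz":0,"ax":0,"ay":0,"az":0,"jaw":0.7},{"tx":0,"ty":0,"tz":0,"ax":0,"ay":0,"az":9.8,"jaw":0.7},{"tx":0,"ty":0,"tz":0,"ax":0,"ay":0,"az":9.8,"jaw":0.7},{"tx":0,"ty":0,"tz":0,"ax":0,"ay":0,"az":9.8,"jaw":0.7},{"tx":0,"ty":0,"tz":0,"ax":0,"ay":0,"az":9.8,"jaw":0.7},{"tx":0,"ty":0,"tz":0,"ax":0,"ay":0,"az":9.8,"jaw":0.7},{"tx":0,"ty":0,"tz":0,"ax":0,"ay":0,"az":9.8,"jaw":0.7},{"tx":0,"ty":0,"tz":0,"ax":0,"ay":0,"az":9.8,"jaw":0.7}]'
python3 -m inch '[{"tx":0,"ty":0,"tz":0,"ax":0,"ay":0,"az":9.8,"jaw":0.7},{"tx":0,"ty":0,"tz":0,"ax":0,"ay":0,"az":9.8,"jaw":0.7},{"tx":0,"ty":0,"tz":0,"ax":0,"ay":0,"az":0,"jaw":0.7},{"tx":0,"ty":0,"tz":0,"ax":0,"ay":0,"az":0,"jaw":0.7}]'
python3 - <<'E'
from h import *
o=get_obs();print(o['t'],o['ee_pos'],R.from_rotvec(o['orientation']).as_matrix().round(3),o['qpos'],o['width'])
im,d=shot('wrist','w4.png')
print('obj centre px of A cup',proj('wrist',[462,-73,64]))
P=world('wrist',*np.meshgrid(np.arange(640),np.arange(400)),d); P[d<=0]=-9999
m=(P[...,0]>400)&(P[...,0]<640)&(P[...,1]>-260)&(P[...,1]<-20)
t=P[m&(P[...,2]<8)&(P[...,2]>-8)];print('desk z',np.median(t[:,2]))
A=P[m&(P[...,2]>6)&(P[...,2]<90)]
hi=A[A[:,2]>52]
_,lab,_=cv2.kmeans(hi[:,:2].astype(np.float32),2,None,(3,50,.1),5,0)
for k in(0,1):
    q=hi[lab.ravel()==k]; print(' blk',len(q),q.mean(0).round(1),cv2.minAreaRect(q[:,:2].astype(np.float32)))
lo=A[(A[:,2]<30)&(A[:,1]<-195)];print('band',lo[:,0].min(),lo[:,0].max(),cv2.minAreaRect(lo[:,:2].astype(np.float32)))
E
```

```text
t: 8.6
ee_pos: [480.6, -99.5, 325.9]
orientation: [-3.124, -0.326, 0.001]
ft_force: [-0.1, -0.0, 0.3]
width: 61.7
t: 9.1
ee_pos: [480.9, -99.3, 326.3]
orientation: [-3.135, 0.197, 0.001]
ft_force: [0.1, -0.1, 0.0]
width: 61.3
9.1 [480.9119315  -99.27358776 326.33686728] [[ 0.992 -0.125 -0.   ]
 [-0.125 -0.992  0.   ]
 [-0.    -0.    -1.   ]] [-2.27795851e-01  1.07761664e-01  1.80647272e+00 -1.45681476e-05
  1.22781898e+00 -1.02545977e-01] 61.291268240627446
obj centre px of A cup [[307.04858525 159.22233845]]
desk z -0.6339932405604702
 blk 820 [462.3 -73.   60.6] ((461.63531494140625, -74.041748046875), (61.273231506347656, 33.38872146606445), 82.6991958618164)
 blk 350 [598.  -85.5  60.8] ((599.3549194335938, -86.58122253417969), (54.65095138549805, 14.054036140441895), 83.44963836669922)
band 439.46878764664206 592.3485203503228 ((515.8931884765625, -217.79083251953125), (45.425697326660156, 152.88064575195312), 89.9598159790039)
```

View pics/w4.png

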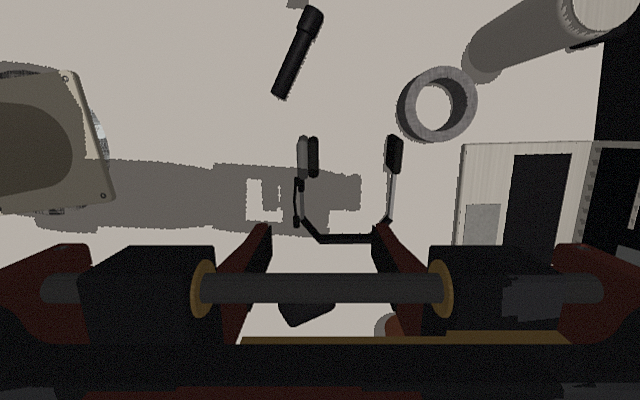

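The wrist view shows A's cup at (307,157), its pad at (393,155), the boom at (297,200) and the band at (345,238), all agreeing with the earlier numbers. I tilt 50° and approach the cup.

```bash
python3 -m inch '[{"tx":-0.55,"ty":2.64,"tz":4.75,"ax":0,"ay":0,"az":0,"jaw":0.7},{"tx":-0.55,"ty":2.64,"tz":4.75,"ax":0,"ay":0,"az":0,"jaw":0.7},{"tx":-0.55,"ty":2.64,"tz":4.75,"ax":0,"ay":0,"az":0,"jaw":0.7},{"tx":-0.55,"ty":2.64,"tz":4.75,"ax":0,"ay":0,"az":0,"jaw":0.7},{"tx":0,"ty":0,"tz":0,"ax":10,"ay":0,"az":0,"jaw":0.7},{"tx":0,"ty":0,"tz":0,"ax":10,"ay":0,"az":0,"jaw":0.7},{"tx":0,"ty":0,"tz":0,"ax":10,"ay":0,"az":0,"jaw":0.7},{"tx":0,"ty":0,"tz":0,"ax":10,"ay":0,"az":0,"jaw":0.7},{"tx":0,"ty":0,"tz":0,"ax":10,"ay":0,"az":0,"jaw":0.7},{"tx":0,"ty":0,"tz":0,"ax":0,"ay":0,"az":0,"jaw":0.7},{"tx":0,"ty":0,"tz":0,"ax":0,"ay":0,"az":0,"jaw":0.7}]'
cat > d.py <<'E'
import sys
from h import *
o=get_obs();M=R.from_rotvec(o['orientation']).as_matrix()
print(o['t'],'pos',o['ee_pos'].round(1) if hasattr(o['ee_pos'],'round') else o['ee_pos'],'\n',M.round(3),'\nq',np.round(o['qpos'],2))
if len(sys.argv)>1:
    t=np.array(eval(sys.argv[1]),float); print('tool delta cm',(M.T@(t-np.array(o['ee_pos']))/10).round(2))
E
python3 d.py '[463.2,-64.2,20.3]'
```

```text
t: 10.52
ee_pos: [445.8, -200.8, 136.6]
orientation: [-2.268, 0.145, -0.068]
ft_force: [-0.1, 0.9, -0.1]
width: 61.8
10.525 pos [ 445.8 -200.8  136.6] 
 [[ 0.992 -0.082  0.097]
 [-0.127 -0.639  0.758]
 [ 0.    -0.764 -0.645]] 
q [-0.83  0.66  1.77  0.63  1.4  -1.04]
tool delta cm [-2.000e-02  1.000e-02  1.803e+01]
```

```bash
python3 -m inch '[{"tx":0,"ty":0,"tz":4,"ax":0,"ay":0,"az":0,"jaw":0.7},{"tx":0,"ty":0,"tz":4,"ax":0,"ay":0,"az":0,"jaw":0.7},{"tx":0,"ty":0,"tz":3.5,"ax":0,"ay":0,"az":0,"jaw":0.7},{"tx":0,"ty":0,"tz":2,"ax":0,"ay":0,"az":0,"jaw":0.7},{"tx":0,"ty":0,"tz":1.5,"ax":0,"ay":0,"az":0,"jaw":0.7},{"tx":0,"ty":0,"tz":1.5,"ax":0,"ay":0,"az":0,"jaw":0.7},{"tx":0,"ty":0,"tz":1.5,"ax":0,"ay":0,"az":0,"jaw":0.7},{"tx":0,"ty":0,"tz":0,"ax":0,"ay":0,"az":0,"jaw":0.7}]'
python3 -m inch '[{"tx":0,"ty":0,"tz":0,"ax":0,"ay":0,"az":0,"jaw":0.3},{"tx":0,"ty":0,"tz":0,"ax":0,"ay":0,"az":0,"jaw":0.3},{"tx":0,"ty":0,"tz":0,"ax":0,"ay":0,"az":0,"jaw":0.2},{"tx":0,"ty":0,"tz":0,"ax":0,"ay":0,"az":0,"jaw":0.2},{"tx":0,"ty":0,"tz":0,"ax":0,"ay":0,"az":0,"jaw":0.1},{"tx":0,"ty":0,"tz":0,"ax":0,"ay":0,"az":0,"jaw":0}]'; python3 d.py
```

```text
t: 11.52
ee_pos: [463.1, -63.4, 20.5]
orientation: [-2.265, 0.145, -0.066]
ft_force: [-0.4, -0.1, -0.6]
width: 61.5
t: 12.28
ee_pos: [463.7, -64.5, 21.1]
orientation: [-2.266, 0.145, -0.068]
ft_force: [-1.4, -2.6, 3.2]
width: 33.8
12.275 pos [463.7 -64.5  21.1] 
 [[ 0.992 -0.082  0.098]
 [-0.128 -0.638  0.759]
 [ 0.    -0.766 -0.643]] 
q [-0.63  0.82  1.93  0.85  1.1  -1.18]
```

```bash
python3 -m inch '[{"tx":0,"ty":-0.77,"tz":-0.64,"ax":0,"ay":0,"az":0,"jaw":0},{"tx":0,"ty":-1.15,"tz":-0.96,"ax":0,"ay":0,"az":0,"jaw":0},{"tx":0,"ty":-2.3,"tz":-1.92,"ax":0,"ay":0,"az":0,"jaw":0},{"tx":0,"ty":-3,"tz":-2.5,"ax":0,"ay":0,"az":0,"jaw":0},{"tx":0,"ty":-3,"tz":-2.5,"ax":0,"ay":0,"az":0,"jaw":0},{"tx":0,"ty":-3,"tz":-2.5,"ax":0,"ay":0,"az":0,"jaw":0},{"tx":0,"ty":0,"tz":0,"ax":0,"ay":0,"az":0,"jaw":0}]'
cat > plan.py <<'E'
from h import *
o=get_obs();M0=R.from_rotvec(o['orientation']).as_matrix();p=np.array(o['ee_pos'])
h=np.array([-.125,-.992,0]);u=np.array([0,0,1.])
c,s=np.cos(np.deg2rad(9)),np.sin(np.deg2rad(9))
z0=h*c-u*s;x0=h*s+u*c;y0=np.cross(z0,x0);H0=np.stack([x0,y0,z0],1)
g=np.deg2rad(-23.7);r=np.array([np.cos(g),np.sin(g),0]);H1=np.stack([-r,np.cross(u,-r),u],1)
M1=H1@H0.T@M0
rv=R.from_matrix(M0.T@M1).as_rotvec(degrees=True)
print('pos',p,'width',o['width'],'f',o['ft_force'],'rotvec',rv,np.linalg.norm(rv),'\nM1',M1.round(3))
# shift in M0 axes of TCP to target
G=np.array([500,-220,42.]);T=G+19*M1[:,2];print('TCP final stand',T)
print('M1 axes shift to 130 above',(M1.T@(T+[0,0,130]-p)/10).round(2),'M0',(M0.T@(T+[0,0,130]-p)/10).round(2))
E
python3 plan.py
```

```text
t: 13.15
ee_pos: [464.4, -64.2, 195.7]
orientation: [-2.268, 0.143, -0.073]
ft_force: [1.0, 0.4, -3.1]
width: 34.0
pos [464.41490654 -64.15519843 195.73818805] width 34.01486984541059 f [ 0.98249476  0.44177462 -3.05846301] rotvec [-83.26197047  -0.67849596 -82.58895407] 117.27724168042639 
M1 [[ 0.397  0.6    0.695]
 [ 0.918 -0.261 -0.299]
 [ 0.002  0.756 -0.654]]
TCP final stand [ 513.20012647 -225.68701454   29.576275  ]
M1 axes shift to 130 above [-12.89   4.4   10.59] M0 [ 6.88 12.72 -9.42]
```

```bash
python3 -m inch '[{"tx":0,"ty":0,"tz":0,"ax":-6.94,"ay":-0.06,"az":-6.88,"jaw":0},{"tx":0,"ty":0,"tz":0,"ax":-6.94,"ay":-0.06,"az":-6.88,"jaw":0},{"tx":0,"ty":0,"tz":0,"ax":-6.94,"ay":-0.06,"az":-6.88,"jaw":0},{"tx":0,"ty":0,"tz":0,"ax":-6.94,"ay":-0.06,"az":-6.88,"jaw":0},{"tx":0,"ty":0,"tz":0,"ax":-6.94,"ay":-0.06,"az":-6.88,"jaw":0},{"tx":0,"ty":0,"tz":0,"ax":-6.94,"ay":-0.06,"az":-6.88,"jaw":0},{"tx":0,"ty":0,"tz":0,"ax":-6.94,"ay":-0.06,"az":-6.88,"jaw":0},{"tx":0,"ty":0,"tz":0,"ax":-6.94,"ay":-0.06,"az":-6.88,"jaw":0},{"tx":0,"ty":0,"tz":0,"ax":-6.94,"ay":-0.06,"az":-6.88,"jaw":0},{"tx":0,"ty":0,"tz":0,"ax":-6.94,"ay":-0.06,"az":-6.88,"jaw":0},{"tx":0,"ty":0,"tz":0,"ax":-6.94,"ay":-0.06,"az":-6.88,"jaw":0},{"tx":0,"ty":0,"tz":0,"ax":-6.94,"ay":-0.06,"az":-6.88,"jaw":0}]'; python3 d.py '[513.2,-225.7,130]'
```

```text
t: 14.65
ee_pos: [454.1, -79.0, 192.1]
orientation: [2.363, 1.161, 0.49]
ft_force: [0.4, -0.3, -2.7]
width: 33.9
14.65 pos [454.1 -79.  192.1] 
 [[ 0.58   0.643  0.5  ]
 [ 0.807 -0.538 -0.244]
 [ 0.112  0.545 -0.831]] 
q [-0.05  0.09  2.36 -1.03  0.26 -0.01]
tool delta cm [-9.1   8.31 11.7 ]
```

```bash
python3 -m inch '[{"tx":-2.27,"ty":2.0,"tz":2.6,"ax":0,"ay":0,"az":0,"jaw":0},{"tx":-2.27,"ty":2.0,"tz":2.6,"ax":0,"ay":0,"az":0,"jaw":0},{"tx":-2.27,"ty":2.0,"tz":2.6,"ax":0,"ay":0,"az":0,"jaw":0},{"tx":-2.27,"ty":2.0,"tz":2.6,"ax":0,"ay":0,"az":0,"jaw":0},{"tx":0,"ty":0,"tz":0,"ax":0,"ay":0,"az":0,"jaw":0}]'; cat > rem.py <<'E'
from h import *
o=get_obs();M=R.from_rotvec(o['orientation']).as_matrix()
M1=np.array([[.397,.6,.695],[.918,-.261,-.299],[.002,.756,-.654]]);
u,_,v=np.linalg.svd(M1);M1=u@v
print(o['t'],np.round(o['ee_pos'],1),'rem',R.from_matrix(M.T@M1).as_rotvec(degrees=True).round(2),'q',np.round(o['qpos'],2))
print('shift in M1 axes',(M1.T@(np.array([513.2,-225.7,130])-np.array(o['ee_pos']))/10).round(2))
E
python3 rem.py
```

```text
t: 15.28
ee_pos: [512.6, -206.9, 146.5]
orientation: [2.363, 1.135, 0.435]
ft_force: [-0.7, 0.4, -3.2]
width: 34.1
15.275 [ 512.6 -206.9  146.5] rem [-15.31   6.08 -13.33] q [-0.35  0.31  2.22 -1.31  0.11  0.04]
shift in M1 axes [-1.7  -0.73  1.68]
```

Joints 4 and 5 are at their ends, so I won't use this outward-pointing posture. Rolling the grasp orientation 180° about the tool axis also stands the headset upright, with the wrist well inside its range. I work out the turn.

```bash
cat > rem2.py <<'E'
from h import *
M0=np.array([[.992,-.082,.098],[-.128,-.638,.759],[0,-.766,-.643]]);
h=np.array([-.125,-.992,0]);u=np.array([0,0,1.])
c,s=np.cos(np.deg2rad(9)),np.sin(np.deg2rad(9))
z0=h*c-u*s;x0=h*s+u*c;H0=np.stack([x0,np.cross(z0,x0),z0],1)
d=-h;H1=np.stack([-d,np.cross(u,-d),u],1)
a,_,b=np.linalg.svd(H1@H0.T@M0);M1=a@b
G=np.array([540,-90,42.]);T=G+19*M1[:,2]
o=get_obs();M=R.from_rotvec(o['orientation']).as_matrix();p=np.array(o['ee_pos'])
rv=R.from_matrix(M.T@M1).as_rotvec(degrees=True)
H=M@M1.T@H1
print(o['t'],p.round(1),'w',o['width'],'f',np.round(o['ft_force'],1),'q',np.round(o['qpos'],2))
print('rem',rv.round(2),np.linalg.norm(rv).round(1),'headset z now',H[:,2].round(3),'stand TCP',T.round(1))
for dz in(0,150): print(dz,'shift now axes',(M.T@(T+[0,0,dz]-p)/10).round(2),'M1 axes',(M1.T@(T+[0,0,dz]-p)/10).round(2))
print(M.round(3))
E
python3 rem2.py
```

```text
15.275 [ 512.6 -206.9  146.5] w 34.06194613839395 f [-0.7  0.4 -3.2] q [-0.35  0.31  2.22 -1.31  0.11  0.04]
rem [ -4.85  77.13 -92.17] 120.3 headset z now [ 0.174 -0.221  0.96 ] stand TCP [541.7 -75.8  29.5]
0 shift now axes [ 11.27 -11.62   7.44] M1 axes [-1.29 -0.06 17.77]
150 shift now axes [12.4  -3.43 -5.08] M1 axes [-1.25 11.27  7.93]
[[ 0.605  0.64   0.473]
 [ 0.792 -0.541 -0.282]
 [ 0.075  0.546 -0.834]]
```

```bash
python3 -m inch '[{"tx":3.14,"ty":-0.6,"tz":-1.7,"ax":0,"ay":0,"az":0,"jaw":0},{"tx":3.14,"ty":-0.6,"tz":-1.7,"ax":0,"ay":0,"az":0,"jaw":0},{"tx":3.14,"ty":-0.6,"tz":-1.7,"ax":0,"ay":0,"az":0,"jaw":0},{"tx":3.14,"ty":-0.6,"tz":-1.7,"ax":0,"ay":0,"az":0,"jaw":0},{"tx":0,"ty":0,"tz":0,"ax":-0.4,"ay":6.43,"az":-7.68,"jaw":0},{"tx":0,"ty":0,"tz":0,"ax":-0.4,"ay":6.43,"az":-7.68,"jaw":0},{"tx":0,"ty":0,"tz":0,"ax":-0.4,"ay":6.43,"az":-7.68,"jaw":0},{"tx":0,"ty":0,"tz":0,"ax":-0.4,"ay":6.43,"az":-7.68,"jaw":0},{"tx":0,"ty":0,"tz":0,"ax":0,"ay":0,"az":0,"jaw":0}]'; python3 rem2.py
```

```text
t: 16.4
ee_pos: [527.9, -65.3, 190.9]
orientation: [2.234, 1.509, 0.562]
ft_force: [0.5, 0.2, -2.1]
width: 34.0
16.4 [527.9 -65.3 190.9] w 34.01447117203239 f [ 0.5  0.2 -2.1] q [-0.13  0.18  2.23 -0.13  0.17 -1.2 ]
rem [ -6.5   63.23 -81.25] 103.2 headset z now [ 0.244 -0.2    0.949] stand TCP [541.7 -75.8  29.5]
0 shift now axes [-2.3  -6.99 14.46] M1 axes [ -1.55 -12.74   9.93]
150 shift now axes [-0.62  0.85  1.78] M1 axes [-1.51 -1.42  0.09]
[[ 0.342  0.779  0.526]
 [ 0.933 -0.348 -0.092]
 [ 0.111  0.522 -0.845]]
```

```bash
sed -i 's/^d=-h;.*/a=np.deg2rad(-137);d=np.array([np.cos(a),np.sin(a),0]);H1=np.stack([-d,np.cross(u,-d),u],1)/; s/^G=np.array.*;T/G=np.array([470,-80,42.]);T/' rem2.py; python3 rem2.py
```

```text
16.4 [527.9 -65.3 190.9] w 34.01447117203239 f [ 0.5  0.2 -2.1] q [-0.13  0.18  2.23 -0.13  0.17 -1.2 ]
rem [-17.51 -79.02  86.87] 118.7 headset z now [ 0.244 -0.2    0.949] stand TCP [459.5 -89.8  29.5]
0 shift now axes [ -6.42 -12.9   10.27] M1 axes [-2.92 -7.8  15.61]
150 shift now axes [-4.75 -5.06 -2.41] M1 axes [-2.88  3.52  5.77]
[[ 0.342  0.779  0.526]
 [ 0.933 -0.348 -0.092]
 [ 0.111  0.522 -0.845]]
```

```bash
python3 -m inch '[{"tx":0,"ty":0,"tz":0,"ax":-1.46,"ay":-6.6,"az":7.24,"jaw":0},{"tx":0,"ty":0,"tz":0,"ax":-1.46,"ay":-6.6,"az":7.24,"jaw":0},{"tx":0,"ty":0,"tz":0,"ax":-1.46,"ay":-6.6,"az":7.24,"jaw":0},{"tx":0,"ty":0,"tz":0,"ax":-1.46,"ay":-6.6,"az":7.24,"jaw":0},{"tx":0,"ty":0,"tz":0,"ax":-1.46,"ay":-6.6,"az":7.24,"jaw":0},{"tx":0,"ty":0,"tz":0,"ax":-1.46,"ay":-6.6,"az":7.24,"jaw":0},{"tx":0,"ty":0,"tz":0,"ax":0,"ay":0,"az":0,"jaw":0}]'; python3 rem2.py
```

```text
t: 17.27
ee_pos: [522.0, -56.7, 182.1]
orientation: [2.479, 0.693, 0.171]
ft_force: [-0.3, 0.5, -2.8]
width: 33.6
17.275 [522.  -56.7 182.1] w 33.619658310053 f [-0.3  0.5 -2.8] q [ 0.18  0.32  2.07 -0.86  0.76  0.27]
rem [-12.58 -50.13  59.73] 79.0 headset z now [ 0.165 -0.223  0.961] stand TCP [459.5 -89.8  29.5]
0 shift now axes [-6.67 -8.71 12.75] M1 axes [-1.88 -7.04 15.15]
150 shift now axes [-7.05 -0.54  0.18] M1 axes [-1.84  4.28  5.32]
[[ 0.859  0.442  0.261]
 [ 0.512 -0.713 -0.479]
 [-0.026  0.545 -0.838]]
```

Going well, with the joints mid-range. I continue the turn: 8 rows of about 9.9°.

```bash
python3 -m inch '[{"tx":0,"ty":0,"tz":0,"ax":-1.57,"ay":-6.27,"az":7.47,"jaw":0},{"tx":0,"ty":0,"tz":0,"ax":-1.57,"ay":-6.27,"az":7.47,"jaw":0},{"tx":0,"ty":0,"tz":0,"ax":-1.57,"ay":-6.27,"az":7.47,"jaw":0},{"tx":0,"ty":0,"tz":0,"ax":-1.57,"ay":-6.27,"az":7.47,"jaw":0},{"tx":0,"ty":0,"tz":0,"ax":-1.57,"ay":-6.27,"az":7.47,"jaw":0},{"tx":0,"ty":0,"tz":0,"ax":-1.57,"ay":-6.27,"az":7.47,"jaw":0},{"tx":0,"ty":0,"tz":0,"ax":-1.57,"ay":-6.27,"az":7.47,"jaw":0},{"tx":0,"ty":0,"tz":0,"ax":-1.57,"ay":-6.27,"az":7.47,"jaw":0},{"tx":0,"ty":0,"tz":0,"ax":0,"ay":0,"az":0,"jaw":0},{"tx":0,"ty":0,"tz":0,"ax":0,"ay":0,"az":0,"jaw":0}]'; python3 rem2.py
python3 - <<'E'
from h import *
a,_=shot('scene');b,_=shot('side')
cv2.imwrite('pics/s5.png',np.hstack([cv2.resize(a[100:300,200:440,::-1],(400,333)),cv2.resize(b[100:300,230:470,::-1],(400,333))]))
E
```

```text
t: 18.52
ee_pos: [519.9, -58.9, 182.1]
orientation: [2.129, -0.926, -0.422]
ft_force: [-0.0, -0.5, -1.9]
width: 33.4
18.525 [519.9 -58.9 182.1] w 33.368237595707086 f [-0.  -0.5 -1.9] q [ 0.13  0.7   1.53 -0.46  1.65  1.09]
rem [0.04 0.12 0.09] 0.2 headset z now [ 0.002 -0.001  1.   ] stand TCP [459.5 -89.8  29.5]
0 shift now axes [-1.86 -7.25 14.92] M1 axes [-1.91 -7.24 14.92]
150 shift now axes [-1.86  4.08  5.09] M1 axes [-1.86  4.09  5.09]
[[ 0.682 -0.479 -0.552]
 [-0.731 -0.447 -0.515]
 [ 0.     0.756 -0.655]]
```

View pics/s5.png

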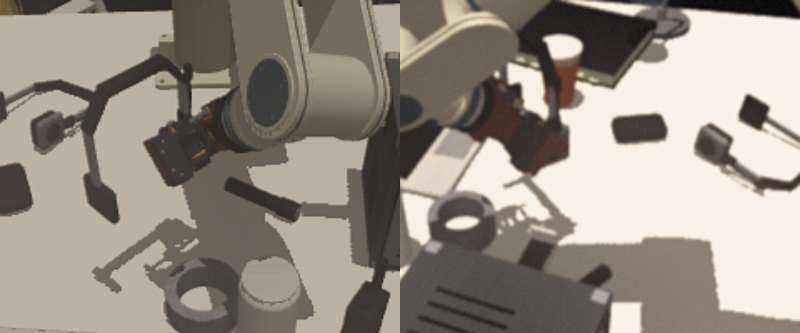

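The headset stands upright in the grip, with pad, band and boom visible. Before lowering it I check its tilt from the depth picture.

```bash
cat > tilt.py <<'E'
from h import *
import sys
# expected headset pose from TCP pose
exec(open('rem2.py').read().split("o=get_obs()")[0])
o=get_obs();M=R.from_rotvec(o['orientation']).as_matrix();p=np.array(o['ee_pos'])
Hn=M@M1.T@H1; g=p-19*M[:,2]; org=g-Hn@np.array([0,64,42.])
print('org',org.round(1))
for c in('scene','side'):
    im,d=shot(c)
    P=world(c,*np.meshgrid(np.arange(640),np.arange(400)),d); P[d<=0]=-9999
    L=(P-org)@Hn
    for n,ylo,yhi,zlo,zhi in(('band',-45,45,155,215),('pad',-95,-55,-25,80),('padarm',-95,-60,75,135)):
        m=(abs(L[...,0])<60)&(L[...,1]>ylo)&(L[...,1]<yhi)&(L[...,2]>zlo)&(L[...,2]<zhi)
        q=L[m]
        if len(q)>8: print(c,n,len(q),'med',np.median(q,0).round(1),'lo',np.percentile(q,4,0).round(1),'hi',np.percentile(q,96,0).round(1))
        if n=='band' and len(q)>8: print('   slope z/y',np.polyfit(q[:,1],q[:,2],1).round(3),'x/y',np.polyfit(q[:,1],q[:,0],1).round(3))
E
python3 tilt.py
```

```text
org [573.9 -95.3 152.8]
scene band 403 med [  6.4  -2.7 191.3] lo [ -8.4 -41.6 182.7] hi [ 11.4  40.9 192.8]
   slope z/y [-4.00000e-03  1.89775e+02] x/y [-1.00e-03  4.05e+00]
scene pad 396 med [  8.3 -81.   41.8] lo [-21.7 -82.5  10.2] hi [ 29.6 -71.7  71.8]
scene padarm 136 med [  4.9 -80.2 107.1] lo [ -6.5 -81.4  79.1] hi [  7.9 -75.  133.3]
side band 129 med [  4.2  22.3 192.6] lo [ -7.9  -3.5 184.6] hi [ 11.7  43.1 194.3]
   slope z/y [-6.00000e-03  1.91629e+02] x/y [0.055 2.228]
side pad 64 med [-14.3 -68.1  57.8] lo [-26.4 -74.4  37. ] hi [  4.7 -63.5  77.7]
side padarm 39 med [  0.5 -72.6  84.7] lo [ -6.7 -76.3  76.1] hi [  7.4 -69.6  94.8]
```

```bash
python3 -m inch '[{"tx":-0.93,"ty":2.04,"tz":2.54,"ax":0,"ay":0,"az":0,"jaw":0},{"tx":-0.93,"ty":2.04,"tz":2.54,"ax":0,"ay":0,"az":0,"jaw":0},{"tx":0,"ty":-2.27,"tz":1.97,"ax":0,"ay":0,"az":0,"jaw":0},{"tx":0,"ty":-2.27,"tz":1.97,"ax":0,"ay":0,"az":0,"jaw":0},{"tx":0,"ty":-2.27,"tz":1.97,"ax":0,"ay":0,"az":0,"jaw":0},{"tx":0,"ty":-2.27,"tz":1.97,"ax":0,"ay":0,"az":0,"jaw":0},{"tx":0,"ty":-0.76,"tz":0.65,"ax":0,"ay":0,"az":0,"jaw":0},{"tx":0,"ty":-0.76,"tz":0.65,"ax":0,"ay":0,"az":0,"jaw":0},{"tx":0,"ty":0,"tz":0,"ax":0,"ay":0,"az":0,"jaw":0},{"tx":0,"ty":0,"tz":0,"ax":0,"ay":0,"az":0,"jaw":0}]';python3 rem2.py
```

```text
t: 19.98
ee_pos: [460.5, -88.8, 40.3]
orientation: [2.128, -0.93, -0.423]
ft_force: [-0.1, 0.9, -1.9]
width: 34.0
19.975 [460.5 -88.8  40.3] w 34.02889942581919 f [-0.1  0.9 -1.9] q [ 0.09  0.85  1.69 -0.49  1.37  1.21]
rem [ 0.03  0.24 -0.05] 0.2 headset z now [ 0.002 -0.001  1.   ] stand TCP [459.5 -89.8  29.5]
0 shift now axes [ 0.01 -0.72  0.81] M1 axes [ 0.01 -0.72  0.81]
150 shift now axes [ 0.03 10.61 -9.02] M1 axes [ 0.05 10.61 -9.03]
[[ 0.68  -0.481 -0.554]
 [-0.734 -0.445 -0.514]
 [ 0.001  0.755 -0.655]]
```

```bash
python3 -m inch '[{"tx":0,"ty":-0.38,"tz":0.33,"ax":0,"ay":0,"az":0,"jaw":0},{"tx":0,"ty":-0.23,"tz":0.2,"ax":0,"ay":0,"az":0,"jaw":0},{"tx":0,"ty":0,"tz":0,"ax":0,"ay":0,"az":0,"jaw":0}]';python3 -m inch '[{"tx":0,"ty":-0.15,"tz":0.13,"ax":0,"ay":0,"az":0,"jaw":0},{"tx":0,"ty":0,"tz":0,"ax":0,"ay":0,"az":0,"jaw":0}]';python3 -m inch '[{"tx":0,"ty":-0.12,"tz":0.1,"ax":0,"ay":0,"az":0,"jaw":0},{"tx":0,"ty":0,"tz":0,"ax":0,"ay":0,"az":0,"jaw":0}]'
```

```text
t: 20.35
ee_pos: [459.8, -88.8, 31.3]
orientation: [2.127, -0.929, -0.425]
ft_force: [-0.4, -0.2, -2.0]
width: 34.0
t: 20.6
ee_pos: [459.9, -88.8, 29.4]
orientation: [2.127, -0.929, -0.425]
ft_force: [-0.2, 0.5, -2.6]
width: 34.1
t: 20.85
ee_pos: [459.9, -88.8, 27.9]
orientation: [2.128, -0.929, -0.425]
ft_force: [0.2, -0.1, -2.1]
width: 34.0
```

```bash
python3 -m inch '[{"tx":0,"ty":-0.08,"tz":0.07,"ax":0,"ay":0,"az":0,"jaw":0},{"tx":0,"ty":0,"tz":0,"ax":0,"ay":0,"az":0,"jaw":0}]';python3 -m inch '[{"tx":0,"ty":-0.08,"tz":0.07,"ax":0,"ay":0,"az":0,"jaw":0},{"tx":0,"ty":0,"tz":0,"ax":0,"ay":0,"az":0,"jaw":0}]';python3 -m inch '[{"tx":0,"ty":-0.08,"tz":0.07,"ax":0,"ay":0,"az":0,"jaw":0},{"tx":0,"ty":0,"tz":0,"ax":0,"ay":0,"az":0,"jaw":0}]'
```

```text
t: 21.1
ee_pos: [460.0, -88.7, 27.1]
orientation: [2.127, -0.929, -0.424]
ft_force: [-0.7, 1.3, -0.0]
width: 33.8
t: 21.35
ee_pos: [460.1, -88.7, 27.1]
orientation: [2.126, -0.929, -0.425]
ft_force: [-0.8, 2.9, 9.1]
width: 33.7
t: 21.6
ee_pos: [460.0, -88.7, 27.1]
orientation: [2.125, -0.929, -0.425]
ft_force: [-1.4, 4.3, 16.2]
width: 33.9
```

It is standing (contact at TCP z 27.1). I relax the press, open and back out.

```bash
python3 -m inch '[{"tx":0,"ty":0.14,"tz":-0.12,"ax":0,"ay":0,"az":0,"jaw":0},{"tx":0,"ty":0,"tz":0,"ax":0,"ay":0,"az":0,"jaw":0.65},{"tx":0,"ty":0,"tz":0,"ax":0,"ay":0,"az":0,"jaw":0.65},{"tx":0,"ty":0,"tz":0,"ax":0,"ay":0,"az":0,"jaw":0.65},{"tx":0,"ty":0,"tz":-1.5,"ax":0,"ay":0,"az":0,"jaw":0.65},{"tx":0,"ty":0,"tz":-3,"ax":0,"ay":0,"az":0,"jaw":0.65},{"tx":0,"ty":0,"tz":-5,"ax":0,"ay":0,"az":0,"jaw":0.65},{"tx":0,"ty":0,"tz":-6,"ax":0,"ay":0,"az":0,"jaw":0.65},{"tx":0,"ty":0,"tz":-6,"ax":0,"ay":0,"az":0,"jaw":0.65},{"tx":0,"ty":0,"tz":-6,"ax":0,"ay":0,"az":0,"jaw":0.65},{"tx":0,"ty":0,"tz":-4,"ax":0,"ay":0,"az":0,"jaw":0.65}]'
cat > band.py <<'E'
from h import *
o=get_obs();M=R.from_rotvec(o['orientation']).as_matrix();print('t',o['t'],np.round(o['ee_pos'],1),np.round(o['qpos'],2));print(M.round(3))
Q=[]
for c in('scene','side'):
    im,d=shot(c); 
    P=world(c,*np.meshgrid(np.arange(640),np.arange(400)),d)
    m=(d>0)&(P[...,2]>181)&(P[...,2]<198)&(P[...,0]>400)&(P[...,0]<640)&(P[...,1]>-230)&(P[...,1]<-20)
    q=P[m]
    if len(q)>20:
        r=cv2.minAreaRect(q[:,:2].astype(np.float32)); l=cv2.fitLine(q[:,:2].astype(np.float32),cv2.DIST_HUBER,0,.01,.01).ravel()
        print(c,len(q),'rect',r,'line ang',np.rad2deg(np.arctan2(l[1],l[0])),'z',np.median(q[:,2]))
    cv2.imwrite('pics/st_%s.png'%c,im[:,:,::-1])
E
python3 band.py
```

```text
t: 22.98
ee_pos: [636.5, 75.3, 235.8]
orientation: [2.131, -0.93, -0.421]
ft_force: [1.0, -0.4, -1.0]
width: 57.2
t 22.975 [636.5  75.3 235.8] [ 0.27  0.84  1.11 -0.39  1.96  1.09]
[[ 0.68  -0.482 -0.552]
 [-0.733 -0.446 -0.513]
 [ 0.001  0.754 -0.657]]
scene 322 rect ((515.7933349609375, -128.091796875), (23.957916259765625, 103.625), 43.84416961669922) line ang -48.264473 z 188.13836998766237
side 254 rect ((510.85687255859375, -122.07198333740234), (22.402442932128906, 109.26728057861328), 43.80339050292969) line ang -45.678715 z 189.28216273978262
```

The headset stands alone: the band's top is at 188–189 mm and level, its centre is near (513,-125), and its line is at -47°, which agrees with the tool pose. Now I re-orient to vertical with the jaws across the band.

```bash
python3 -m inch '[{"tx":0,"ty":1.5,"tz":-1.3,"ax":9.8,"ay":0,"az":0,"jaw":0.5},{"tx":0,"ty":1.5,"tz":-1.3,"ax":9.8,"ay":0,"az":0,"jaw":0.5},{"tx":0,"ty":0,"tz":0,"ax":9.8,"ay":0,"az":0,"jaw":0.5},{"tx":0,"ty":0,"tz":0,"ax":9.8,"ay":0,"az":0,"jaw":0.5},{"tx":0,"ty":0,"tz":0,"ax":9.8,"ay":0,"az":0,"jaw":0.5},{"tx":0,"ty":0,"tz":0,"ax":0,"ay":0,"az":-10,"jaw":0.5},{"tx":0,"ty":0,"tz":0,"ax":0,"ay":0,"az":-10,"jaw":0.5},{"tx":0,"ty":0,"tz":0,"ax":0,"ay":0,"az":-10,"jaw":0.5},{"tx":0,"ty":0,"tz":0,"ax":0,"ay":0,"az":-10,"jaw":0.5},{"tx":0,"ty":0,"tz":0,"ax":0,"ay":0,"az":-10,"jaw":0.5},{"tx":0,"ty":0,"tz":0,"ax":0,"ay":0,"az":-10,"jaw":0.5},{"tx":0,"ty":0,"tz":0,"ax":0,"ay":0,"az":-10,"jaw":0.5}]'
python3 -m inch '[{"tx":0,"ty":0,"tz":0,"ax":0,"ay":0,"az":-10,"jaw":0.5},{"tx":0,"ty":0,"tz":0,"ax":0,"ay":0,"az":-10,"jaw":0.5},{"tx":0,"ty":0,"tz":0,"ax":0,"ay":0,"az":0,"jaw":0.5}]'
cat > rem3.py <<'E'
import sys
from h import *
a=np.deg2rad(float(sys.argv[1]));t=np.array(eval(sys.argv[2]),float)
M1=np.array([[np.cos(a),np.sin(a),0],[np.sin(a),-np.cos(a),0],[0,0,-1]])
o=get_obs();M=R.from_rotvec(o['orientation']).as_matrix();p=np.array(o['ee_pos'])
print(o['t'],p.round(1),'w',np.round(o['width'],1),'q',np.round(o['qpos'],2),'f',np.round(o['ft_force'],1))
print('rem rot',R.from_matrix(M.T@M1).as_rotvec(degrees=True).round(2),'shift now',(M.T@(t-p)/10).round(2),'shift M1',(M1.T@(t-p)/10).round(2))
E
python3 rem3.py 43 '[497.4,-107.9,250]'
```

```text
t: 24.58
ee_pos: [630.6, 70.3, 270.9]
orientation: [3.077, 0.629, -0.006]
ft_force: [-0.6, 0.5, 0.4]
width: 44.2
t: 24.95
ee_pos: [630.9, 70.3, 271.1]
orientation: [2.926, 1.143, -0.006]
ft_force: [-0.1, 0.1, 0.2]
width: 43.8
24.95 [630.9  70.3 271.1] w 43.8 q [ 0.09  0.39  1.56 -0.    1.19 -0.65] f [-0.1  0.1  0.2]
rem rot [-0.07  0.2  -0.32] shift now [-21.89   4.06   2.18] shift M1 [-21.92   3.93   2.11]
```

```bash
python3 -m inch '[{"tx":-4.38,"ty":0.8,"tz":0,"ax":0,"ay":0,"az":0,"jaw":0.5},{"tx":-4.38,"ty":0.8,"tz":0,"ax":0,"ay":0,"az":0,"jaw":0.5},{"tx":-4.38,"ty":0.8,"tz":0,"ax":0,"ay":0,"az":0,"jaw":0.5},{"tx":-4.38,"ty":0.8,"tz":0,"ax":0,"ay":0,"az":0,"jaw":0.5},{"tx":-4.38,"ty":0.8,"tz":0,"ax":0,"ay":0,"az":0,"jaw":0.5},{"tx":0,"ty":0,"tz":0.5,"ax":0,"ay":0,"az":0,"jaw":0.5},{"tx":0,"ty":0,"tz":0.5,"ax":0,"ay":0,"az":0,"jaw":0.5}]'
python3 rem3.py 43 '[497.4,-107.9,182]'
python3 - <<'E'
from h import *
im,d=shot('wrist','w6.png')
P=world('wrist',*np.meshgrid(np.arange(640),np.arange(400)),d)
m=(d>0)&(P[...,2]>178)&(P[...,2]<198)&(P[...,0]>400)&(P[...,0]<640)&(P[...,1]>-230)&(P[...,1]<-20)
m=m.astype(np.uint8)
n,lab,st,_=cv2.connectedComponentsWithStats(m)
for k in range(1,n):
    if st[k,4]<150: continue
    q=P[lab==k]; l=cv2.fitLine(q[:,:2].astype(np.float32),cv2.DIST_HUBER,0,.01,.01).ravel()
    print(st[k],cv2.minAreaRect(q[:,:2].astype(np.float32)),np.rad2deg(np.arctan2(l[1],l[0])),'z',np.median(q[:,2]),'xy mean',q.mean(0))
E
```

```text
t: 25.82
ee_pos: [498.6, -107.3, 262.2]
orientation: [2.926, 1.142, -0.002]
ft_force: [-0.8, 0.6, -0.0]
width: 43.9
25.825 [ 498.6 -107.3  262.2] w 43.9 q [-0.23  0.21  1.84 -0.    1.09 -0.98] f [-0.8  0.6 -0. ]
rem rot [-0.01  0.09 -0.37] shift now [-0.11 -0.04  8.02] shift M1 [-0.12 -0.04  8.02]
[ 309  170   23  103 2272] ((506.968505859375, -118.21294403076172), (19.8442440032959, 93.6690902709961), 43.04084014892578) -47.25655 z 188.3493663246776 xy mean [ 505.91722166 -116.80841216  187.89987423]
```

View pics/w6.png

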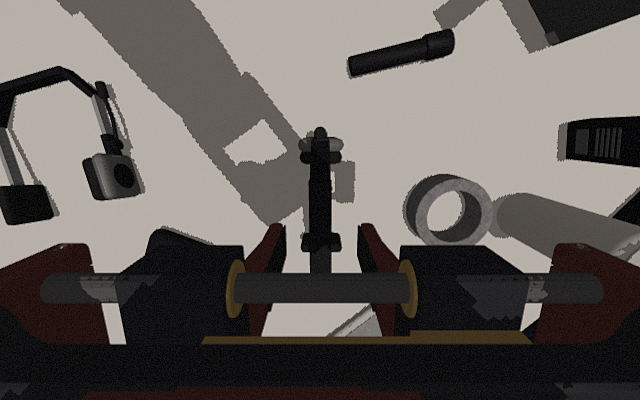

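The view shows the band running vertically at u≈320, from (320,170) to (320,273), with the cup end at the top (320,145). It is centred between the open fingers. I descend and grip the band at the balance point.

```bash
python3 -m inch '[{"tx":-0.1,"ty":0,"tz":2.5,"ax":0,"ay":0,"az":0,"jaw":0.5},{"tx":0,"ty":0,"tz":2.5,"ax":0,"ay":0,"az":0,"jaw":0.5},{"tx":0,"ty":0,"tz":1.5,"ax":0,"ay":0,"az":0,"jaw":0.5},{"tx":0,"ty":0,"tz":1,"ax":0,"ay":0,"az":0,"jaw":0.5},{"tx":0,"ty":0,"tz":0.5,"ax":0,"ay":0,"az":0,"jaw":0.5},{"tx":0,"ty":0,"tz":0,"ax":0,"ay":0,"az":0,"jaw":0.3},{"tx":0,"ty":0,"tz":0,"ax":0,"ay":0,"az":0,"jaw":0.25},{"tx":0,"ty":0,"tz":0,"ax":0,"ay":0,"az":0,"jaw":0.2},{"tx":0,"ty":0,"tz":0,"ax":0,"ay":0,"az":0,"jaw":0},{"tx":0,"ty":0,"tz":0,"ax":0,"ay":0,"az":0,"jaw":0},{"tx":0,"ty":0,"tz":0,"ax":0,"ay":0,"az":0,"jaw":0}]'; python3 rem3.py 43 '[497.7,-108.4,182]'
```

```text
t: 27.25
ee_pos: [498.2, -108.4, 183.1]
orientation: [2.924, 1.146, -0.002]
ft_force: [-0.4, -0.5, 5.7]
width: 19.8
27.25 [ 498.2 -108.4  183.1] w 19.8 q [-0.24  0.31  1.91 -0.    0.92 -0.98] f [-0.4 -0.5  5.7]
rem rot [ 0.05  0.09 -0.19] shift now [-0.04 -0.03  0.11] shift M1 [-0.04 -0.03  0.11]
```

Gripped (19.8 mm wide). I lift, turn 38° to line up with the hanger and carry it to a stand-off in front of the hanger.

```bash
python3 -m inch '[{"tx":0,"ty":0,"tz":-0.5,"ax":0,"ay":0,"az":0,"jaw":0},{"tx":0,"ty":0,"tz":-1,"ax":0,"ay":0,"az":0,"jaw":0},{"tx":0,"ty":0,"tz":-2,"ax":0,"ay":0,"az":0,"jaw":0},{"tx":0,"ty":0,"tz":-2,"ax":0,"ay":0,"az":0,"jaw":0},{"tx":0,"ty":0,"tz":-1.5,"ax":0,"ay":0,"az":0,"jaw":0},{"tx":0,"ty":0,"tz":0,"ax":0,"ay":0,"az":-6,"jaw":0},{"tx":0,"ty":0,"tz":0,"ax":0,"ay":0,"az":-8,"jaw":0},{"tx":0,"ty":0,"tz":0,"ax":0,"ay":0,"az":-9,"jaw":0},{"tx":0,"ty":0,"tz":0,"ax":0,"ay":0,"az":-9,"jaw":0},{"tx":0,"ty":0,"tz":0,"ax":0,"ay":0,"az":-6,"jaw":0},{"tx":0,"ty":0,"tz":0,"ax":0,"ay":0,"az":0,"jaw":0}]'
python3 -m inch '[{"tx":2,"ty":-0.45,"tz":0,"ax":0,"ay":0,"az":0,"jaw":0},{"tx":3,"ty":-0.67,"tz":0,"ax":0,"ay":0,"az":0,"jaw":0},{"tx":4,"ty":-0.89,"tz":0,"ax":0,"ay":0,"az":0,"jaw":0},{"tx":4,"ty":-0.89,"tz":0,"ax":0,"ay":0,"az":0,"jaw":0},{"tx":4,"ty":-0.89,"tz":0,"ax":0,"ay":0,"az":0,"jaw":0},{"tx":3,"ty":-0.67,"tz":0,"ax":0,"ay":0,"az":0,"jaw":0},{"tx":2,"ty":-0.45,"tz":0,"ax":0,"ay":0,"az":0,"jaw":0},{"tx":1,"ty":-0.25,"tz":0,"ax":0,"ay":0,"az":0,"jaw":0},{"tx":0,"ty":0,"tz":0,"ax":0,"ay":0,"az":0,"jaw":0},{"tx":0,"ty":0,"tz":0,"ax":0,"ay":0,"az":0,"jaw":0}]'
cat > hang.py <<'E'
from h import *
y=np.array([np.cos(np.deg2rad(81)),np.sin(np.deg2rad(81))]);x=np.array([y[1],-y[0]]);c0=np.array([519.3,375.2])
for cam in('wrist','scene','side'):
    im,d=shot(cam,'hg_%s.png'%cam)
    P=world(cam,*np.meshgrid(np.arange(640),np.arange(400)),d)
    q=P[...,:2]-c0; a=q@x; b=q@y; z=P[...,2]
    for n,zlo,zhi,blo,bhi in(('platetop',228,238,-212,-192),('arm',209,222,-192,-128),('racktop',243,257,-150,150)):
        m=(d>0)&(abs(a)<(30 if n!='racktop' else 140))&(b<bhi)&(b>blo)&(z>zlo)&(z<zhi)
        if m.sum()>8: print(cam,n,m.sum(),'a',np.percentile(a[m],[3,50,97]).round(1),'b',np.percentile(b[m],[1,50,99]).round(1),'z',np.median(z[m]).round(1))
E
python3 rem3.py 81 '[483.2,127.7,250]'; python3 hang.py
```

```text
t: 28.62
ee_pos: [497.8, -108.0, 252.7]
orientation: [-2.393, -2.035, 0.003]
ft_force: [0.3, -0.9, -3.2]
width: 19.5
t: 29.88
ee_pos: [483.8, 126.5, 252.3]
orientation: [2.393, 2.035, -0.003]
ft_force: [0.7, -0.6, -2.8]
width: 19.5
29.875 [483.8 126.5 252.3] w 19.5 q [ 0.23  0.2   1.87 -0.    1.07 -1.18] f [ 0.7 -0.6 -2.8]
rem rot [-0.07  0.1  -0.25] shift now [ 0.11 -0.07  0.23] shift M1 [ 0.11 -0.07  0.23]
wrist platetop 421 a [-16.4  -1.7  14.1] b [-205.3 -202.8 -199.3] z 231.7
wrist arm 3635 a [-15.6  -1.4  14.6] b [-191.4 -159.3 -128.2] z 214.1
wrist racktop 25502 a [-105.9  -42.8   66.3] b [-125.7 -101.6  -54.4] z 249.1
scene platetop 26 a [-10.9   2.3  16.9] b [-205.9 -203.6 -200.9] z 230.6
scene arm 262 a [-14.1   4.8  17.8] b [-191.8 -159.  -128.6] z 213.4
scene racktop 6649 a [-100.7   21.6  110.5] b [-125.5    1.1  121.2] z 248.7
side platetop 57 a [-17.9  -2.7  12.9] b [-204.8 -199.2 -196.1] z 232.6
side arm 239 a [-17.3  -3.3  12.3] b [-191.7 -172.3 -153.7] z 215.6
side racktop 18189 a [-106.6   -9.1  101.3] b [-120.4   25.8  125.8] z 250.8
```

View pics/hg_wrist.png

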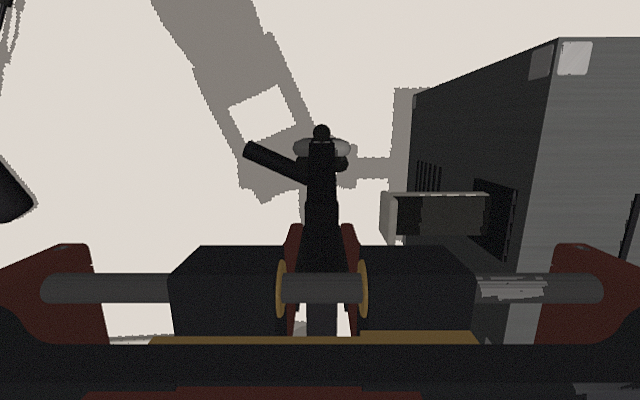

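The picture shows the hanger's plate at (390,218) and arm at (440,215), with the headset hanging level in the grip. The wrist measurement puts the arm's centre at (493,212). I go in over the arm, then lower.

```bash
python3 -m inch '[{"tx":0.8,"ty":-0.05,"tz":0,"ax":0,"ay":0,"az":0,"jaw":0},{"tx":1.5,"ty":-0.07,"tz":0,"ax":0,"ay":0,"az":0,"jaw":0},{"tx":1.5,"ty":-0.07,"tz":0,"ax":0,"ay":0,"az":0,"jaw":0},{"tx":1.5,"ty":-0.07,"tz":0,"ax":0,"ay":0,"az":0,"jaw":0},{"tx":1.5,"ty":-0.07,"tz":0,"ax":0,"ay":0,"az":0,"jaw":0},{"tx":1.2,"ty":-0.07,"tz":0,"ax":0,"ay":0,"az":0,"jaw":0},{"tx":0.6,"ty":-0.05,"tz":0,"ax":0,"ay":0,"az":0,"jaw":0},{"tx":0,"ty":0,"tz":0,"ax":0,"ay":0,"az":0,"jaw":0},{"tx":0,"ty":0,"tz":0,"ax":0,"ay":0,"az":0,"jaw":0}]'; python3 rem3.py 81 '[492.9,212.3,220]'
```

```text
t: 31.15
ee_pos: [492.9, 212.5, 252.2]
orientation: [2.392, 2.036, -0.003]
ft_force: [0.6, -0.2, -2.6]
width: 19.8
31.15 [492.9 212.5 252.2] w 19.8 q [ 0.39  0.26  1.8  -0.    1.09 -1.02] f [ 0.6 -0.2 -2.6]
rem rot [-0.07  0.1  -0.2 ] shift now [-0.01  0.    3.22] shift M1 [-0.02 -0.    3.22]
```

```bash
python3 -m inch '[{"tx":0,"ty":0,"tz":0.8,"ax":0,"ay":0,"az":0,"jaw":0},{"tx":0,"ty":0,"tz":1,"ax":0,"ay":0,"az":0,"jaw":0},{"tx":0,"ty":0,"tz":0.8,"ax":0,"ay":0,"az":0,"jaw":0},{"tx":0,"ty":0,"tz":0.4,"ax":0,"ay":0,"az":0,"jaw":0},{"tx":0,"ty":0,"tz":0,"ax":0,"ay":0,"az":0,"jaw":0}]'; python3 -m inch '[{"tx":0,"ty":0,"tz":0.1,"ax":0,"ay":0,"az":0,"jaw":0},{"tx":0,"ty":0,"tz":0.1,"ax":0,"ay":0,"az":0,"jaw":0},{"tx":0,"ty":0,"tz":0,"ax":0,"ay":0,"az":0,"jaw":0}]'; python3 -m inch '[{"tx":0,"ty":0,"tz":0.1,"ax":0,"ay":0,"az":0,"jaw":0},{"tx":0,"ty":0,"tz":0,"ax":0,"ay":0,"az":0,"jaw":0}]'
```

```text
t: 31.78
ee_pos: [492.8, 212.7, 221.8]
orientation: [-2.392, -2.036, 0.004]
ft_force: [0.4, 0.1, -2.5]
width: 19.5
t: 32.15
ee_pos: [493.0, 212.8, 220.3]
orientation: [2.392, 2.036, -0.003]
ft_force: [0.1, 0.4, -2.4]
width: 19.8
t: 32.4
ee_pos: [493.0, 212.8, 219.2]
orientation: [2.392, 2.036, -0.003]
ft_force: [-0.1, -0.2, -2.5]
width: 19.6
```

```bash
for i in 1; do python3 -m inch '[{"tx":0,"ty":0,"tz":0.07,"ax":0,"ay":0,"az":0,"jaw":0},{"tx":0,"ty":0,"tz":0,"ax":0,"ay":0,"az":0,"jaw":0}]';  python3 -m inch '[{"tx":0,"ty":0,"tz":0.06,"ax":0,"ay":0,"az":0,"jaw":0},{"tx":0,"ty":0,"tz":0,"ax":0,"ay":0,"az":0,"jaw":0}]'; done
```

```text
t: 32.65
ee_pos: [493.0, 212.7, 218.5]
orientation: [2.392, 2.036, -0.003]
ft_force: [-0.6, 0.2, -2.1]
width: 19.7
t: 32.9
ee_pos: [493.1, 212.8, 218.1]
orientation: [2.392, 2.036, -0.003]
ft_force: [-0.2, -0.3, -0.2]
width: 20.0
```

The weight has been taken up (force about 0). I open a little and check before rising.

```bash
python3 -m inch '[{"tx":0,"ty":0,"tz":0.02,"ax":0,"ay":0,"az":0,"jaw":0},{"tx":0,"ty":0,"tz":0,"ax":0,"ay":0,"az":0,"jaw":0.24},{"tx":0,"ty":0,"tz":0,"ax":0,"ay":0,"az":0,"jaw":0.28},{"tx":0,"ty":0,"tz":0,"ax":0,"ay":0,"az":0,"jaw":0.32},{"tx":0,"ty":0,"tz":0,"ax":0,"ay":0,"az":0,"jaw":0.34},{"tx":0,"ty":0,"tz":0,"ax":0,"ay":0,"az":0,"jaw":0.34}]'; python3 -m inch '[{"tx":0,"ty":0,"tz":-0.4,"ax":0,"ay":0,"az":0,"jaw":0.34},{"tx":0,"ty":0,"tz":-1,"ax":0,"ay":0,"az":0,"jaw":0.34},{"tx":0,"ty":0,"tz":-3,"ax":0,"ay":0,"az":0,"jaw":0.34},{"tx":0,"ty":0,"tz":-5,"ax":0,"ay":0,"az":0,"jaw":0.34},{"tx":0,"ty":0,"tz":-5,"ax":0,"ay":0,"az":0,"jaw":0.34},{"tx":-4,"ty":0,"tz":0,"ax":0,"ay":0,"az":0,"jaw":0.34},{"tx":-5,"ty":0,"tz":0,"ax":0,"ay":0,"az":0,"jaw":0.34},{"tx":-5,"ty":0,"tz":0,"ax":0,"ay":0,"az":0,"jaw":0.34},{"tx":0,"ty":0,"tz":0,"ax":0,"ay":0,"az":0,"jaw":0.34},{"tx":0,"ty":0,"tz":0,"ax":0,"ay":0,"az":0,"jaw":0.34}]'
python3 - <<'E'
from h import *
y=np.array([np.cos(np.deg2rad(81)),np.sin(np.deg2rad(81))]);x=np.array([y[1],-y[0]]);c0=np.array([519.3,375.2])
for cam in('wrist','scene'):
    im,d=shot(cam,'fin_%s.png'%cam)
    P=world(cam,*np.meshgrid(np.arange(640),np.arange(400)),d)
    q=P[...,:2]-c0; a=q@x; b=q@y; z=P[...,2]
    m=(d>0)&(abs(b+165)<20)&(z>215)&(z<240)&(abs(a)<70)
    if m.sum()>20: print(cam,'band',m.sum(),'slope z/a',np.polyfit(a[m],z[m],1).round(3),'a',np.percentile(a[m],[2,98]).round(1),'b',np.percentile(b[m],[2,50,98]).round(1))
    m=(d>0)&(abs(b+202)<8)&(z>222)&(z<242)&(abs(a)<25)
    if m.sum()>5: print(cam,'plate b',np.percentile(b[m],[2,50,98]).round(1))
    for th in('coffee','tumbler','tape','radio','torch','mouse') if cam=='scene' else ():
        r=masks_of(cam,th)[:1]
        if r: print(th,round(r[0]['score'],2),np.median(cloud(cam,r[0]['pixels'],d),0).round())
im=cv2.imread('pics/fin_scene.png');w=cv2.imread('pics/fin_wrist.png')
cv2.imwrite('pics/fin.png',np.hstack([cv2.resize(im[130:300,340:544],(400,333)),cv2.resize(w[60:393,240:640],(400,333))]))
E
```

```text
t: 33.65
ee_pos: [493.0, 212.8, 217.7]
orientation: [2.392, 2.036, -0.003]
ft_force: [-1.1, -0.1, -0.1]
width: 29.7
t: 34.9
ee_pos: [471.1, 75.0, 362.6]
orientation: [2.393, 2.035, -0.001]
ft_force: [-1.1, 1.0, -0.3]
width: 30.1
wrist band 1744 slope z/a [1.90000e-02 2.22572e+02] a [-29.7  58.8] b [-174.1 -165.5 -154. ]
wrist plate b [-204.9 -203.3 -199.2]
scene band 237 slope z/a [1.10000e-02 2.22912e+02] a [-22.6  69.1] b [-175.9 -166.3 -155.7]
scene plate b [-205.9 -203.5 -200.9]
coffee 0.87 [ 616. -425.  113.]
tumbler 0.85 [795.  52. 147.]
tape 0.67 [687. -21.  42.]
radio 0.74 [686. -21.  41.]
torch 0.96 [476.  90.  24.]
mouse 0.69 [ 439. -346.   31.]
```

View pics/fin.png

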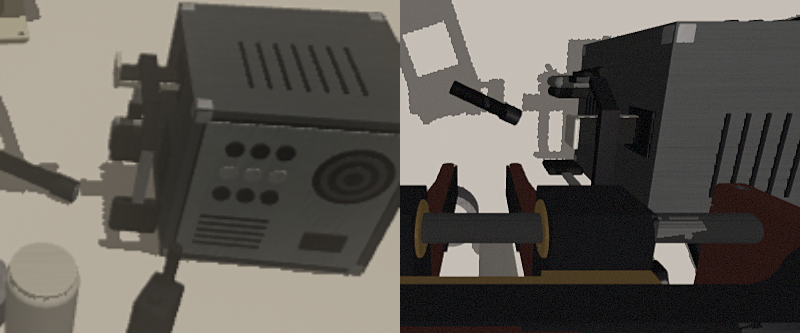

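The headset hangs level on the hanger, with the band crossing the arm in both views and the plate still out. The radio stands where it was; the network's "radio" answer was actually the tape. Handing in.

```bash
python3 -c "
from workcell import ctrl
ctrl.close_job()"
```

```text
the job is handed in; nothing more can be done
```

The headset is hanging level on the hanger with the hanger still out, and I handed the job in about 35 s into the 72 s allowed.

**What I did**
- **Hanger:** I pressed the end plate to its stop (about 15 N) and let it spring out. Its outer face measured 80 mm from the side panel.
- **Standing:** I gripped the left-most headset by the ear cup, stood it upright on the desk and let go. I pressed down a little too far while setting it down, to about 16 N, and relaxed that before opening.
- **Hanging:** I took the headset again from above by the headband at its balance point. I lowered it onto the arm in steps of under 1 mm until the arm carried the weight, then opened the fingers and backed away.

**Last checks**
- **Level:** The band slopes about 0.6° to 1.1°, and sits about 40 mm from the side panel, the middle of the space on the arm.
- **Hanger:** The end plate still measures 80 mm out, and the robot touches nothing.
- **Bystanders:** Coffee, tumbler, tape, torch and mouse were found within about 3 mm of where they started.
- **Disagreement:** The network's "radio" answer actually landed on the tape. I could only confirm by eye in the final picture that the radio is standing where it was.
- **Posture change:** My first posture for standing the headset up ran joints 4 and 5 to the ends of their range, so I switched to another one in mid-air.

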